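Sweep the bottle caps into the scrap tray

ROBOT

A 6-joint arm with a two-finger parallel gripper is mounted at the origin on a cart in front of the work surface, level with it; the furniture and walls round the work are solid. World frame = base frame: x ahead of the robot, y to its left, z up, the work surface at z = 0. Lengths are in m, angles in rad, forces in N, time in s.
With the tool pointing down it reaches from about 0.275 to 0.875 m from the base axis. Payload 12.5 kg.
Tool frame: the origin (TCP) lies on the centre line of the jaws, within the pads' length; the fingertips stand r.finger_overhang ahead of it and the grasp point (between the pads) lies 3 mm ahead of it (r.finger_overhang is the distance from the TCP to the fingertips, in m); z points along the fingers, y is the line along which they close (so a half turn about z gives the same grasp; the last joint's range is limited). The gripper opens to 85 mm and grips with 20 to 120 N. Pads are 22 mm wide; open, the fingers measure 114 mm over their backs; the gripper's body (76 mm by 85 mm) begins 54 mm behind the grasp point. The pads swing forward as they close: fully open they stand 13 mm farther back than shut.
Start: joints at [-1.328, 0.351, 1.652, -0, 1.139, -0.085], TCP at [0.177, -0.521, 0.253] pointing down, gripper open.
Joint ranges: [-2.75, 2.75], [-0.79, 2.1], [0.01, 2.65], [-1.57, 4.71], [0.07, 3.14], [-2.87, 2.87]. Speed limits (rad/s): [2.22, 2.22, 2.79, 3.14, 3.14, 3.14].

INTERFACE

Orientations are given as a unit quaternion [x, y, z, w].
In Python, from cell import r, optics gives the robot as it stands. The module is installed in compiled form; this text tells all that it offers. Calls block until the motion is done:
- r.move_to(position, orientation): joint-space move of the TCP to a pose.
- r.move_linear(position, rot=None, vel=0.15): straight line of the TCP; rot=None keeps the orientation; vel is the mean speed in m/s.
- r.set_joints(angles): joint-space move.
- r.set_gripper(opening, squeeze=None): opening from 0.0 (shut) to 1.0 (fully open); squeeze is the grip in N (None keeps the last); returns when the fingers have stopped.
- r.sleep(seconds).
- r.inverse_kinematics(position, orientation): joint angles nearest the present ones, or None.
- optics.get_image(name): name is "side" or "top"; returns a dict with "pixels" (384x512x3 uint8, red, green, blue), "depth" (384x512 float32, m along the optical axis (not along the pixel's ray), 0 where there is no reading), "fx", "fy", "cx", "cy" (pixels), "D" ([k1, k2, p1, p2, k3] as OpenCV has them; the pictures are not rectified), "camera_from_world" (4x4, takes a point from world to camera coordinates). Camera axes: x right, y down, z forward; pixel columns grow to the right and rows downward; lengths in m; the calibration is good to about 2 mm. A picture is of the moment at which its call begins.
A pose or a line that the arm cannot do raises r.PlanningError and nothing moves.
- r.hand_in(): hands the job in; it is judged then, once.
Readings, each from a call of its own:
- r.current_t(): time.
- r.current_q(): joint angles.
- r.current_qvel(): joint speeds.
- r.current_effort(): joint torques, N m.
- r.current_tool_pos(): TCP position.
- r.current_ee_rot(): TCP orientation.
- r.current_contact_force(): force on the tool from outside, world axes, zero at the start.
- r.current_torque(): the same for the moment, N m.
- r.current_opening(): opening from 0.0 (shut) to 1.0 (fully open).
- r.current_finger_force(): force on a finger pad.
Only numpy, scipy, OpenCV 4.12 (cv2) and the standard library are available. Lean on these libraries where they do the work, as an engineer would, in place of code of your own. Each camera call takes 0.05 s, during which the arm holds its last target. There are 200 camera calls.

TASK

Sweep the three loose white bottle caps across the worktop with closed fingers, in through the open front of the wooden scrap tray, so that all three lie flat and wholly inside it, past the sloped front lip. Only push them along: do not lift or carry a cap, and leave the kitchen timer, the garlic bulb and the measuring cup where they stand.

Things in the scene. Friction and masses are not known exactly. Their poses are not given: they have to be found in the camera images.
- tray: wooden scrap tray, immovable; outside 160 mm along its x, 240 mm along y, 40 mm high. Origin: centre of its underside, on the worktop; z up. Its -x side is fully open (the mouth); 5 mm walls on the other three sides, so inside it reaches to x = +75 mm and y = -115 to +115 mm. Flat floor, 3 mm thick, from x = -60 mm to the rear wall. A steel finger loop sticks out 22 mm behind it
- tray_mouth (a point): middle of the tray's open front edge, on the worktop, 80 mm from the tray's origin along its -x; same axes as the tray. From here a sloped lip rises evenly over 20 mm along +x, from the worktop to the 3 mm high floor; the mouth is 230 mm wide between the side walls
- cap1_center (a point): centre (half-way up) of one of three identical white screw-on bottle caps, a disc 40 mm across and 18 mm high (30 g nominal), lying closed side up, free to slide, on the worktop; the centre is 9 mm above what it lies on
- cap2_center (a point): centre (half-way up) of one of three identical white screw-on bottle caps, a disc 40 mm across and 18 mm high (30 g nominal), lying closed side up, free to slide, on the worktop; the centre is 9 mm above what it lies on
- cap3_center (a point): centre (half-way up) of one of three identical white screw-on bottle caps, a disc 40 mm across and 18 mm high (30 g nominal), lying closed side up, free to slide, on the worktop; the centre is 9 mm above what it lies on
- timer_center (a point): centre (half-way up) of the round kitchen timer, 70 mm across and 53 mm high, loose; a bystander, to be left alone
- garlic_center (a point): centre (half-way up) of the garlic bulb, 56 mm across and 56 mm high, loose; a bystander, to be left alone
- cup_center (a point): centre (half-way up) of the bowl of a steel measuring cup, bowl 56 mm across and 30 mm high, with a flat handle reaching to 82 mm from this point along its own -y; loose; a bystander, to be left alone
Mind the look-alikes: they are no part of the job. Leave any black or red look-alike of the part that bears cap1_center alone.

How it is judged:
At the end, for the whole second after the job is handed in: All three caps rest inside the tray's three walls, each wholly past the sloped lip (centre no more than 43 mm in front of the tray's middle, along the tray), on the tray floor and not on one another (centre less than 15.5 mm above the worktop), at rest (x of cap1_center in the frame of tray between -0.043 and 0.075 m and y of cap1_center in the frame of tray between -0.115 and 0.115 m and height (world z) of each of cap1_center, cap2_center, cap3_center below 0.0155 m and linear speed of each of cap1, cap2, cap3 below 0.01 m/s and x of cap2_center in the frame of tray between -0.043 and 0.075 m and y of cap2_center in the frame of tray between -0.115 and 0.115 m and x of cap3_center in the frame of tray between -0.043 and 0.075 m and y of cap3_center in the frame of tray between -0.115 and 0.115 m); the robot touches nothing.
It fails at once if a bottle cap is lifted (its centre more than 35 mm above the worktop) (height (world z) of any of cap1_center, cap2_center, cap3_center above 0.035 m).
It fails at once if the kitchen timer is moved more than 15 mm (distance of timer_center from where it was at the start of the episode above 0.015 m).
It fails at once if the garlic bulb is moved more than 15 mm (distance of garlic_center from where it was at the start of the episode above 0.015 m).
It fails at once if the measuring cup is moved more than 15 mm (distance of cup_center from where it was at the start of the episode above 0.015 m).
It also fails if it takes over 67 s, if anything falls off the work surface, if the arm or the gripper's body presses on something with over 40 N, if the wrist force passes 120 N, or if a joint passes its speed limit or range.

## Working session

There is one attempt and no reset: what is moved stays moved. The work goes in short steps, each a Python script; the robot and the scene stay as the last script left them, time stands still between calls to the robot, and variables do not carry over. Pictures are saved under pics/ and viewed, at most 10 in all, crops included, and the job is handed in when it is done.

```bash
mkdir -p pics
cat > h.py <<'E'
from cell import r, optics
import numpy as np, cv2
def grab(n):
    im=optics.get_image(n); return im
def K(im): return np.array([[im['fx'],0,im['cx']],[0,im['fy'],im['cy']],[0,0,1.]])
def ray(im,uv,z):
    "pixel -> world point at height z"
    p=cv2.undistortPoints(np.array([[uv]],float),K(im),np.array(im['D'],float))[0,0]
    T=np.linalg.inv(im['camera_from_world']); d=T[:3,:3]@[p[0],p[1],1]; o=T[:3,3]
    return o+d*(z-o[2])/d[2]
E
python3 - <<'E'
from h import *
a=[]
for n in('top','side'):
    im=grab(n); np.savez(n+'0.npz',**im); cv2.imwrite(f'pics/{n}0.png',cv2.resize(im['pixels'][...,::-1],(768,576),interpolation=cv2.INTER_CUBIC))
    print(n,np.linalg.inv(im['camera_from_world']).round(3))
print(r.finger_overhang,r.current_ee_rot(),r.current_t())
E
```

```text
top [[ 0.012 -0.991  0.133  0.423]
 [-1.    -0.012  0.007  0.123]
 [-0.005 -0.134 -0.991  1.138]
 [ 0.     0.     0.     1.   ]]
side [[-0.983 -0.087  0.162  0.402]
 [-0.184  0.504 -0.844  0.957]
 [-0.008 -0.859 -0.511  0.549]
 [ 0.     0.     0.     1.   ]]
0.022 [ 9.86599222e-01  1.63161661e-01 -4.38898639e-05 -4.95145725e-04] 0.1
```

View pics/top0.png

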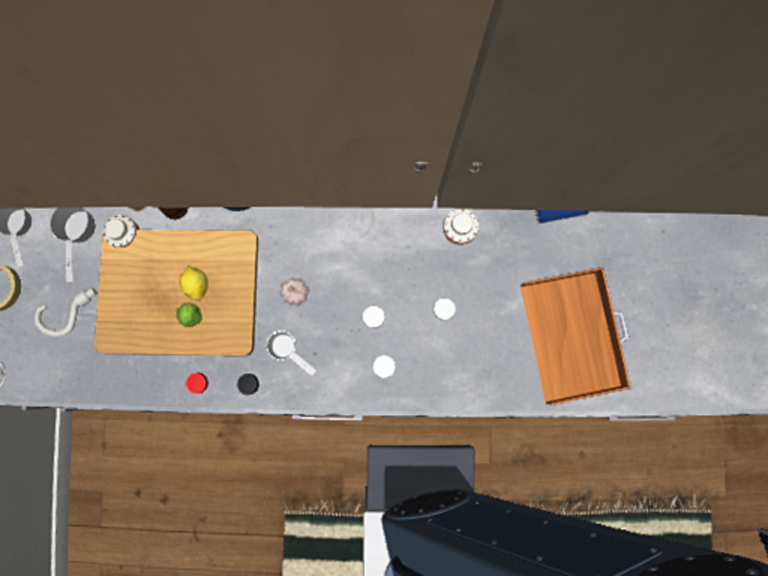

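View pics/side0.png

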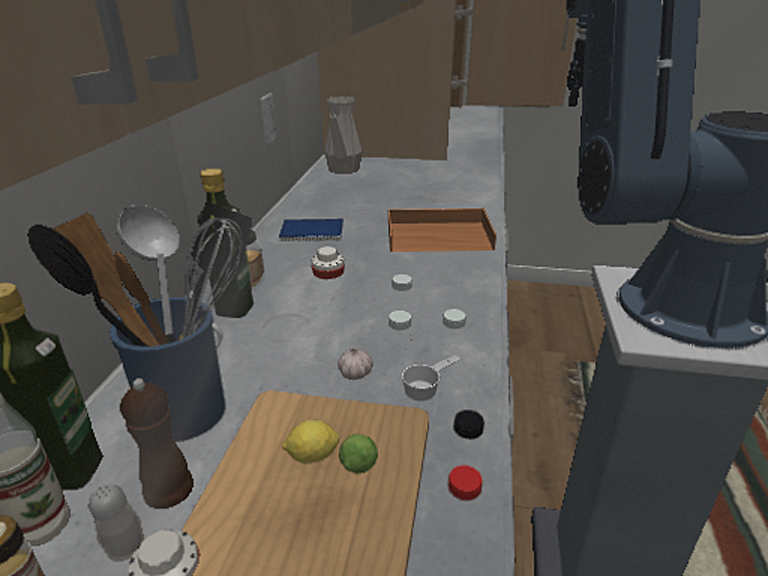

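The top view shows three white caps at about (373,317), (384,366) and (444,309). The tray spans (521,284) to (629,388) with its mouth facing left, towards +y. The timer is at (461,225), the garlic at (294,291) and the cup at (283,345). The red (196,383) and black (248,383) caps are look-alikes, because the targets are white. An enlarged crop will confirm this.

Run:
```python
from h import *
im=dict(np.load('top0.npz'))
p=im['pixels'][...,::-1]; c=p[135:285,230:430]; cv2.imwrite('pics/crop0.png',cv2.resize(c,None,fx=4,fy=4,interpolation=cv2.INTER_CUBIC))
hsv=cv2.cvtColor(p,cv2.COLOR_BGR2HSV)
m=((hsv[...,2]>215)&(hsv[...,1]<30)).astype(np.uint8)
n,l,s,ce=cv2.connectedComponentsWithStats(m)
for i in range(1,n):
    if s[i,4]>40: print('white',ce[i].round(1),s[i],ray(im,ce[i],.018).round(4))
def w(u,v,z): return ray(im,(u/1.5,v/1.5),z).round(3)
print('tray',[w(*a,.04) for a in((521,284),(604,268),(629,388),(547,403))])
print('timer',w(461,225,.05),'garlic',w(294,291,.03),'cup',w(283,345,.03),w(314,373,.03))
print('edge front',w(400,413,0),'back',w(400,208,0))
```

```text
white [307.4 149.2] [296 140  23  21 308] [ 0.7107 -0.0268  0.018 ]
white [ 78.1 153.7] [ 70 145  19  19 187] [0.692  0.6685 0.018 ]
white [ 48.4 208.4] [ 41 197  16  25  53] [0.5232 0.7502 0.018 ]
white [296.  205.3] [289 199  15  14 153] [0.5424 0.0076 0.018 ]
white [248.6 210.6] [242 204  14  14 160] [0.5254 0.1458 0.018 ]
white [193.1 234.4] [182 224  28  26 251] [0.4541 0.3056 0.018 ]
white [255.6 244. ] [249 237  14  15 167] [0.4289 0.1242 0.018 ]
white [ 36.2 327.5] [ 35 273   4 111 142] [0.1695 0.7679 0.018 ]
white [249.3 363.6] [243 342  16  42 559] [0.0916 0.138  0.018 ]
tray [array([ 0.588, -0.139,  0.04 ]), array([ 0.622, -0.304,  0.04 ]), array([ 0.39 , -0.345,  0.04 ]), array([ 0.362, -0.185,  0.04 ])]
timer [ 0.7   -0.022  0.05 ] garlic [0.571 0.299 0.03 ] cup [0.466 0.317 0.03 ] [0.414 0.256 0.03 ]
edge front [0.339 0.091 0.   ] back [0.747 0.094 0.   ]
```

View pics/crop0.png

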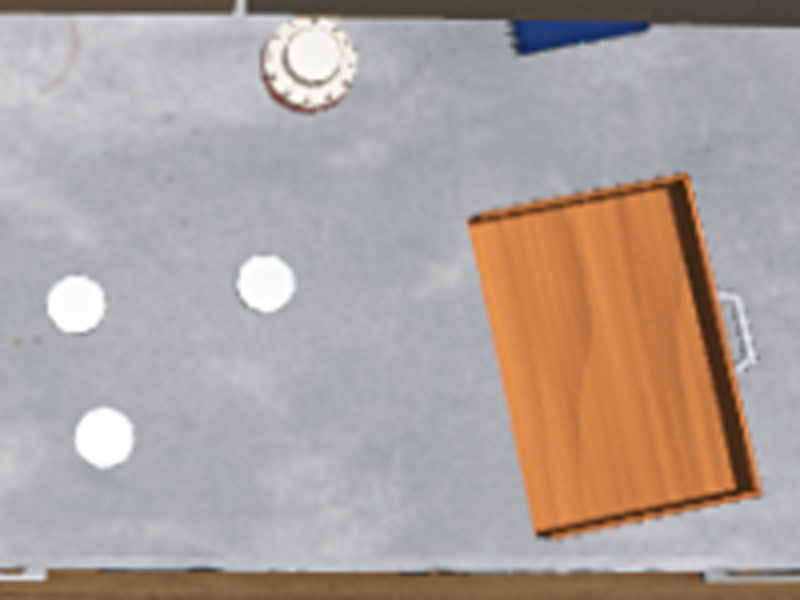

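The crop confirms it. The caps are at crop (76,304), (104,437) and (266,284), and all are white and lie on the worktop at z≈0. In the tray frame they sit at about (-0.375,0.11), (-0.372,0.011) and (-0.236,0.10). The tray's measured size (0.165 x 0.231) roughly matches the given 0.160 x 0.240. I'll push the nearest cap first.

```bash
cat >> h.py <<'E'
C=np.array([.4905,-.243]); a=np.arctan2(-.981,.195)
ex=np.array([np.cos(a),np.sin(a)]); ey=np.array([-ex[1],ex[0]])
def tray(p): d=np.array(p[:2])-C; return np.array([d@ex,d@ey])
def world(t): return C+t[0]*ex+t[1]*ey
Z=.007+r.finger_overhang
def push(cap,target,v=.12,back=.048):
    "sweep cap (world xy) to target (tray xy) in a straight line, retreat and rise"
    cap=np.array(cap[:2]); g=world(target); d=(g-cap)/np.linalg.norm(g-cap)
    th=np.arctan2(*d[::-1])+np.pi; q=[np.cos(th/2),np.sin(th/2),0,0]
    s=cap-back*d; e=g-.031*d
    r.move_to([*s,.13],q); r.move_linear([*s,Z],vel=.15)
    r.move_linear([*e,Z],vel=v)
    print('F',r.current_contact_force(),r.current_tool_pos(),e)
    r.move_linear([*(e-.03*d),Z],vel=.1); r.move_linear([*(e-.05*d),.13],vel=.2)
def caps():
    im=grab('top'); p=im['pixels'][...,::-1]; hsv=cv2.cvtColor(p,cv2.COLOR_BGR2HSV)
    m=((hsv[...,2]>200)&(hsv[...,1]<40)).astype(np.uint8)
    n,l,s,ce=cv2.connectedComponentsWithStats(m)
    for i in range(1,n):
        w=ray(im,ce[i],.019)
        if 110<s[i,4]<230 and .3<w[0]<.66 and -.4<w[1]<.25: print('cap',ce[i].round(1),s[i,4],w[:2].round(4),tray(w).round(3))
    return p
E
python3 - <<'E'
from h import *
r.set_gripper(0.0)
push((.5424,.0076),(.035,.07))
p=caps(); cv2.imwrite('pics/a.png',cv2.resize(p[120:290,180:450],None,fx=2.9,fy=2.9,interpolation=cv2.INTER_CUBIC)); print(r.current_t(),r.current_q().round(2) if hasattr(r.current_q(),'round') else r.current_q())
E
```

```text
F [ 0.07316245 -0.5292734  -0.53864241] [ 0.56332901 -0.23248107  0.0290218 ] [ 0.56329596 -0.23279746]
cap [342.1 202.6] 113 [ 0.5516 -0.1276] [-0.101  0.082]
cap [249.3 210.6] 196 [0.5254 0.1436] [-0.372  0.11 ]
cap [255.7 243.9] 197 [0.4291 0.124 ] [-0.372  0.011]
7.8667 [-0.4   0.57  1.65 -0.    0.92 -0.48]
```

View pics/a.png

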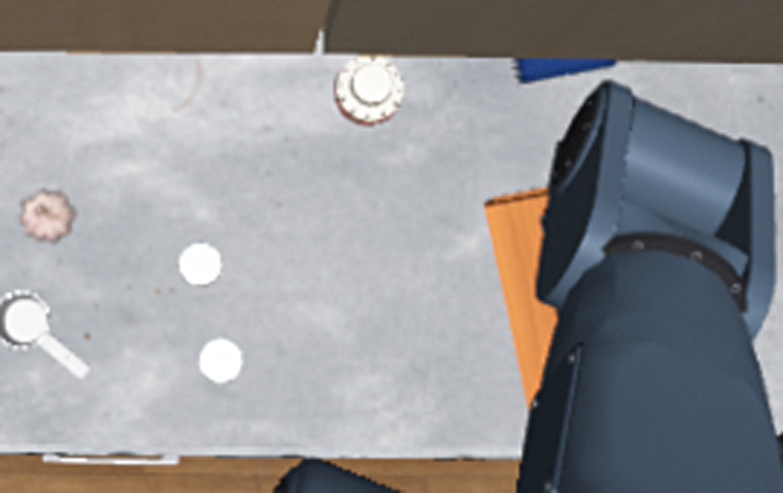

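Two caps are still at crop (200,263) and (221,360). The arm hides the tray, and the "cap" found at (342,203) is only a worktop highlight. I'll sweep cap B next, then check from a position clear of the camera.

Run:
```python
from h import *
push((.5254,.1445),(.03,.005))
q=r.current_q(); r.move_to([.40,.15,.25],[np.cos(.9),np.sin(.9),0,0])
p=caps(); cv2.imwrite('pics/b.png',cv2.resize(p[120:290,180:450],None,fx=2.9,fy=2.9,interpolation=cv2.INTER_CUBIC)); print(r.current_t())
```

```text
F [ 0.28494781 -0.49586378 -0.13293673] [ 0.50306723 -0.24034065  0.02899634] [ 0.50304954 -0.24050162]
cap [387.6 198.3] 141 [ 0.5658 -0.2637] [0.035 0.07 ]
cap [390.7 220.1] 139 [ 0.5017 -0.2712] [0.03  0.005]
cap [311.4 274.9] 113 [ 0.3426 -0.0364] [-0.231 -0.105]
cap [398.1 275. ] 171 [ 0.3426 -0.2894] [ 0.017 -0.154]
16.4417
```

View pics/b.png

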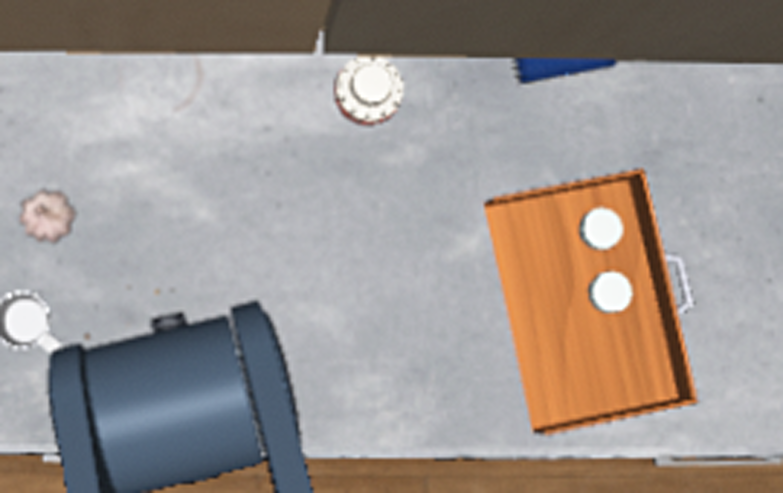

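Two caps lie in the tray at crop (601,229) and (611,292), exactly on their targets (tray x 0.035 and 0.030). Next is the last cap.

Run:
```python
from h import *
push((.4291,.124),(.03,-.055))
r.move_to([.40,.10,.25],[np.cos(.9),np.sin(.9),0,0])
p=caps(); cv2.imwrite('pics/c.png',cv2.resize(p[120:290,180:450],None,fx=2.9,fy=2.9,interpolation=cv2.INTER_CUBIC)); print(r.current_t())
```

```text
F [ 0.37726424 -0.59765142 -0.35083752] [ 0.44139977 -0.25201914  0.02899176] [ 0.44139184 -0.25216379]
cap [387.6 198.3] 140 [ 0.5659 -0.2638] [0.035 0.07 ]
cap [390.7 220.1] 139 [ 0.5017 -0.2712] [0.03  0.005]
cap [395.1 240.3] 147 [ 0.4428 -0.2828] [ 0.03  -0.055]
cap [398.3 275. ] 174 [ 0.3426 -0.2898] [ 0.017 -0.154]
23.925
```

View pics/c.png

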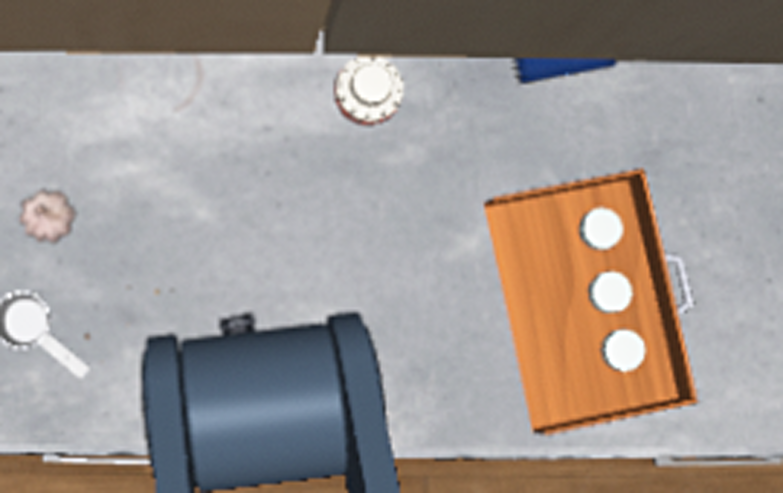

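All three caps lie flat inside the tray at crop (601,229), (611,292) and (624,351). The timer, garlic and cup have not moved.

```bash
python3 -c "
from h import *
print(r.hand_in())"
```

```text
the job is handed in; nothing more can be done
None
```

I swept all three white caps into the tray and handed the job in; in the last picture they lie flat past the lip, the timer, garlic and cup hadn't moved, and the clock read about 24 s (no verdict was returned).

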